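# Snap the power board back into the opened receiver

### The arm

A 6-joint arm with a two-finger parallel gripper is mounted at the origin on the work surface. World frame = base frame: x ahead of the robot, y to its left, z up, the work surface at z = 0. Lengths are in mm, angles in rad, forces in N, time in s.
With the tool pointing down it reaches from about 275 to 1000 mm from the base axis. Payload 8.4 kg.
Tool frame: the origin (TCP) lies midway between the tips of the shut fingers; the grasp point (between the pads) lies 19 mm behind it; z points along the fingers, y is the line along which they close (so a half turn about z gives the same grasp; the last joint's range is limited). The gripper opens to 85 mm and grips with 20 to 120 N. Pads are 22 mm wide; open, the fingers measure 114 mm over their backs; the gripper's body (76 mm by 85 mm) begins 54 mm behind the grasp point. The pads swing forward as they close: fully open they stand 13 mm farther back than shut.
Start: joints at [-1.242, 0.353, 1.633, -0, 1.155, -0.002], TCP at [202.998, -591.117, 231.281] pointing down, gripper open.
Joint ranges: [-2.63, 2.63], [-0.92, 2.1], [0.06, 2.66], [-1.3, 4.44], [0, 2.69], [-3.02, 3.02]. Speed limits (rad/s): [2.22, 2.22, 2.79, 3.14, 3.14, 3.14].

### API

Orientations are given as [roll, pitch, yaw] about the fixed x, y, z axes, in that order (R = Rz(yaw) Ry(pitch) Rx(roll)).
In Python, from rig import monitor, imaging, r gives the robot as it stands.
- The arm moves only by the tool drive_tool, never from a script. Its argument "plan" is a list of rows, each an object of numbers: "x", "y", "z": the shift along the tool's x, y, z in units of 50 mm (1.0 is 50 mm); "ax", "ay", "az": the turn, a rotation vector about the tool's x, y, z in units of 6 degrees (1.0 is 6 degrees); "hand": the finger opening in mm, from 0 to 85.4. In form: [{"x": .., "y": .., "z": .., "ax": .., "ay": .., "az": .., "hand": ..}, ...]. A call has 1 to 8 rows; each row is the pose to reach, as a shift and turn from the pose commanded when the call began, along the tool's axes at that moment; what a row does not reach only later rows make up. A row lasts 1/10 s, in which the tool goes at most 50 mm and 8.59 degrees, less where a joint would pass 70% of its speed; a pose out of reach is approached as far as the arm can. A call with a gripper value outside its range is refused whole. The fingers move at their own pace and stop on an object; "grip_force" is the grip in N (left out, the last holds). Time passes only in rows, so rows that repeat a pose let the fingers close. It gives the time, the measured TCP pose, the force, the opening and the grip force at its end, in the units of the state.
- monitor.sense(): the state, without advancing time (a new reading comes with each control period).
- imaging.grab_frame(name): name is "side" or "top" or "wrist"; returns the picture (480x640x3 uint8, red, green, blue); there is no depth.
- imaging.camera_info(name): a dict with "mtx" (3x3 intrinsics, pixels), "R" (3x3) and "t" (3): a world point X has camera coordinates R X + t. Camera axes: x right, y down, z forward; pixel columns grow to the right and rows downward; lengths in mm; the calibration is good to about 2 mm. A picture is of the moment at which its call begins: read the wrist's pose just before it. camera_info takes no time and is no camera call; for the wrist camera it gives the pose at the moment of the call.
- r.sign_off(): hands the job in; it is judged then, once.
The state is a dict: "clock": time; "qpos": joint angles; "qvel": joint speeds; "joint_efforts": joint torques, N m; "eef_pos": TCP position; "tcp_rot": TCP orientation; "contact_force": force on the tool from outside, world axes, zero at the start; "wrist_torque": the same for the moment, N m; "opening": opening from 0.0 (shut) to 1.0 (fully open); "grasp_force": force on a finger pad.
Only numpy, scipy, OpenCV 4.12 (cv2) and the standard library are available. Lean on these libraries where they do the work, as an engineer would, in place of code of your own. Each camera call takes 0.05 s, during which the arm holds its last target. There are 200 camera calls.

### The job

Refit the power-supply board in the opened receiver: take the tan board off its foam block, set it level over the four nylon standoffs in the empty bay (it fits only one way round, parts up), and press it down steadily and evenly until all four standoffs have clicked through their holes and it lies fully home on their shoulders. Do not drop, tip or ram the board, and leave the tools and other things on the bench where they lie.

Things in the scene. Friction and masses are not known exactly. Their poses are not given: they have to be found in the camera images.
- board: power-supply board: tan laminate 168 (x) x 60 (y) x 2 mm, 0.2 kg, lying flat on a foam block, parts up. Origin: centre of its underside, near its centre of mass; z up. Transformer, capacitor and finned heatsink (on the +y side) stand on its middle, up to 34 mm high, inside its outline; beyond 47 mm from the centre both ends are bare between the holes (4 mm beads at most). Grip it across its 60 mm
- foam: fixed dark foam block 110 (x) x 40 (y) x 24 mm under the middle of the board, turned like it, so that both long edges of the board overhang it by about 10 mm, 24 mm above the bench. Origin: centre of its underside
- chassis: opened receiver, fixed: aluminium tray 240 (x) x 320 (y) mm, no lid; walls up to 66 mm and black front panel (-x side) up to 70 mm above the bench. Origin: centre of its footprint, on the bench. Floor 10 mm up. The bay for the board is centred at (0, 65) mm here, 34 mm or more from any wall; green main board with parts up to 40 mm high at y -153 to -23. Fitted, the board's x, y run along the chassis x, y
- hole0 (a point): centre of the board's mounting hole 0, 8 mm diameter, on the board's underside at (+75, +20) mm in the board's frame; it belongs on standoff post0
- hole1 (a point): centre of the board's mounting hole 1, 8 mm diameter, on the board's underside at (+75, -20) mm in the board's frame; it belongs on standoff post1
- hole2 (a point): centre of the board's mounting hole 2, 8 mm diameter, on the board's underside at (-75, +20) mm in the board's frame; it belongs on standoff post2
- hole3 (a point): centre of the board's mounting hole 3, 8 mm diameter, on the board's underside at (-60, -20) mm in the board's frame; it belongs on standoff post3
- post0 (a point): nylon snap standoff for hole0: the point is the centre of its 13 mm wide shoulder, at (+75, +85) mm in the chassis frame, 30 mm above the bench, axes as the chassis. Above it rises an 11 mm tall arrow head, 2 mm at the point, with two spring barbs 11 mm across. The board laid on rests on the barbs 6 to 7 mm above the shoulder; about 5 N per standoff snap it past them onto the shoulder (10 N for an end, 20 N for all)
- post1 (a point): nylon snap standoff for hole1, the same as post0: centre of its shoulder, at (+75, +45) mm in the chassis frame, 30 mm above the bench
- post2 (a point): nylon snap standoff for hole2, the same as post0: centre of its shoulder, at (-75, +85) mm in the chassis frame, 30 mm above the bench
- post3 (a point): nylon snap standoff for hole3, the same as post0: centre of its shoulder, at (-60, +45) mm in the chassis frame, 30 mm above the bench
- screwdriver: black-handled screwdriver 190 mm long, lying; origin under its middle; to be left alone
- remote: black remote control 170 x 46 x 18 mm; origin under its middle; to be left alone
- handset: cream telephone handset 204 x 50 x 40 mm; origin under its middle; to be left alone
- drive: steel disc drive 160 x 148 x 42 mm; origin under its middle; to be left alone
- pliers: grey-handled pliers 150 mm long; origin near the pivot, on the bench; to be left alone
- modem_card: small green circuit card without mounting holes, 100 x 75 x 15 mm; origin under its middle; to be left alone

How it is judged (in metres and radians):
At the end, for the whole second after the job is handed in: All four holes of the board are over their own standoffs (within 3 mm) with the board's underside at each hole less than 1.8 mm above the standoff's shoulder, the board level within 3 degrees and at rest (z of hole0 in the frame of post0 below 0.0018 m and horizontal distance between hole0 and post0 below 0.003 m and z of hole1 in the frame of post1 below 0.0018 m and horizontal distance between hole1 and post1 below 0.003 m and z of hole2 in the frame of post2 below 0.0018 m and horizontal distance between hole2 and post2 below 0.003 m and z of hole3 in the frame of post3 below 0.0018 m and horizontal distance between hole3 and post3 below 0.003 m and linear speed of board below 0.02 m/s and angle between board's own z axis and vertical below 0.05 rad); the robot touches nothing.
It fails at once if the board is dropped: it falls faster than 0.4 m/s (8 mm of free fall) out of the fingers (linear speed of board above 0.4 m/s and contact force between each of the arm, the fingers and board below 0.05 N).
It fails at once if the board is tipped more than 20 degrees (angle between board's own z axis and vertical above 0.35 rad).
It fails at once if the board is rammed into the receiver with more than 80 N (contact force between board and chassis above 80 N).
It fails at once if a bystander (screwdriver, remote, handset, drive, pliers or modem card) is moved by more than 30 mm (distance of any of screwdriver, remote, handset, drive, pliers, modem_card from where it was at the start of the episode above 0.03 m).
It also fails if it takes over 54 s, if anything falls off the work surface, if the arm or the gripper's body presses on something with over 40 N, if the wrist force passes 120 N, or if a joint passes its speed limit or range.

## Working session

There is one attempt and no reset: what is moved stays moved. The work goes in short steps, Python scripts to look and compute and a tool call to move; the robot and the scene stay as the last step left them, time stands still between calls to the robot, and variables do not carry over. Pictures are saved under pics/ and viewed, at most 10 in all, crops included, and the job is handed in when it is done.

Besides the shell and the picture viewer there is one more tool, called after "Request:" by a JSON object that holds its "fn" and its "kwargs", one argument or row to a line. drive_tool: Moves the arm, as the interface text tells. Its arguments: {"type":"object","properties":{"plan":{"type":"array","items":{"type":"object","properties":{"x":{"type":"number"},"y":{"type":"number"},"z":{"type":"number"},"ax":{"type":"number"},"ay":{"type":"number"},"az":{"type":"number"},"hand":{"type":"number"}}}},"grip_force":{"type":"number"}},"required":["plan"]}

```bash
mkdir -p pics; ls; python3 - <<'E'
from rig import monitor, imaging, r
import cv2
s=monitor.sense(); print(s)
for n in("top","side"):
    im=imaging.grab_frame(n); cv2.imwrite(f"pics/{n}0.png",im[:,:,::-1]); print(n,imaging.camera_info(n))
E
```

```text
pics
{'clock': 0.0, 'qpos': array([-1.24239030e+00,  3.53680646e-01,  1.63413935e+00,  5.99987102e-06,
        1.15517073e+00, -2.37082722e-03]), 'qvel': array([ 0.00017205, -0.00027257, -0.00218598,  0.00083573,  0.00078647,
       -0.00055452]), 'joint_efforts': array([-5.02674138e-04, -6.05252624e+01, -3.42070234e+01,  1.36194194e-04,
        9.25764354e-03,  6.90730673e-06]), 'eef_pos': array([ 202.85317339, -590.66627819,  230.53914044]), 'tcp_rot': array([-3.14019459e+00, -8.80025525e-06,  3.30774424e-01]), 'contact_force': array([-0.3391527 , -0.37408272,  0.14065665]), 'wrist_torque': array([-0.04684584, -0.01409008, -0.00467366]), 'grasp_force': 0.0, 'opening': 0.9986669080426749}
top {'mtx': array([[556.57445488,   0.        , 321.09442272],
       [  0.        , 556.57445488, 237.0499553 ],
       [  0.        ,   0.        ,   1.        ]]), 'R': array([[ 0.02759508, -0.99948537, -0.01635555],
       [-0.99799189, -0.02661325, -0.05747975],
       [ 0.0570149 ,  0.01790886, -0.99821269]]), 't': array([ -69.04992051,  538.19672697, 1615.15844023])}
side {'mtx': array([[561.46602054,   0.        , 323.99241093],
       [  0.        , 561.46602054, 229.24557742],
       [  0.        ,   0.        ,   1.        ]]), 'R': array([[-0.95427469, -0.29849247,  0.01618846],
       [-0.16609676,  0.4844254 , -0.85892019],
       [ 0.24853911, -0.82233465, -0.51185353]]), 't': array([ 500.23350752,  193.0293934 , 1364.55449128])}
```

View pics/top0.png

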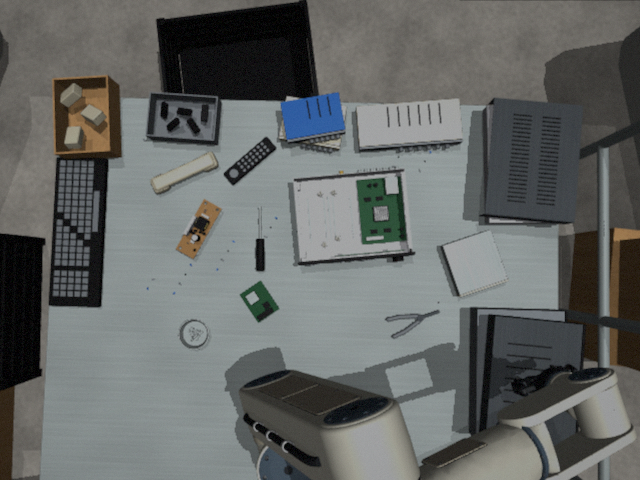

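View pics/side0.png

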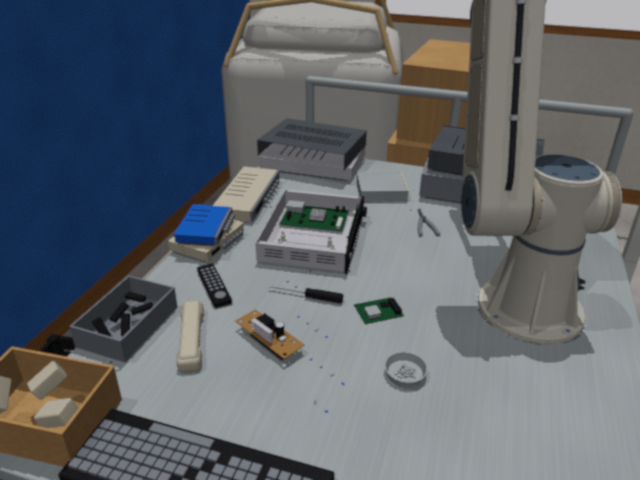

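The top view shows the board at about (199,229), long axis tilted. The chassis spans about (293–412, 170–263), with the bay on its left half and the front panel towards the robot. I'll enlarge both.

```bash
python3 - <<'E'
import cv2
im=cv2.imread("pics/top0.png")
a=cv2.resize(im[190:270,165:235],None,fx=7,fy=7,interpolation=cv2.INTER_CUBIC)
cv2.imwrite("pics/board_c.png",a)
b=cv2.resize(im[160:275,285:420],None,fx=5,fy=5,interpolation=cv2.INTER_CUBIC)
cv2.imwrite("pics/ch_c.png",b)
E
```

```text
(no output)
```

View pics/board_c.png

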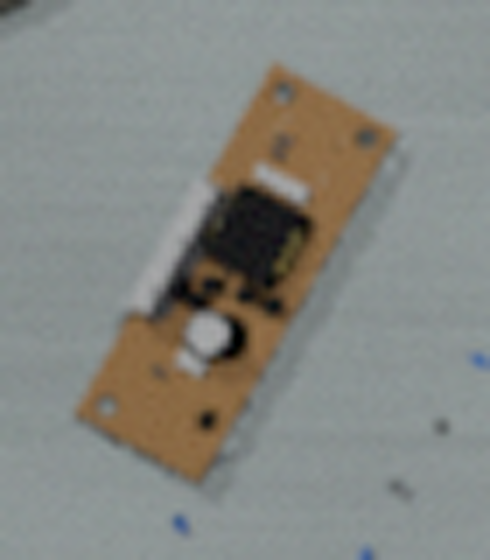

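View pics/ch_c.png

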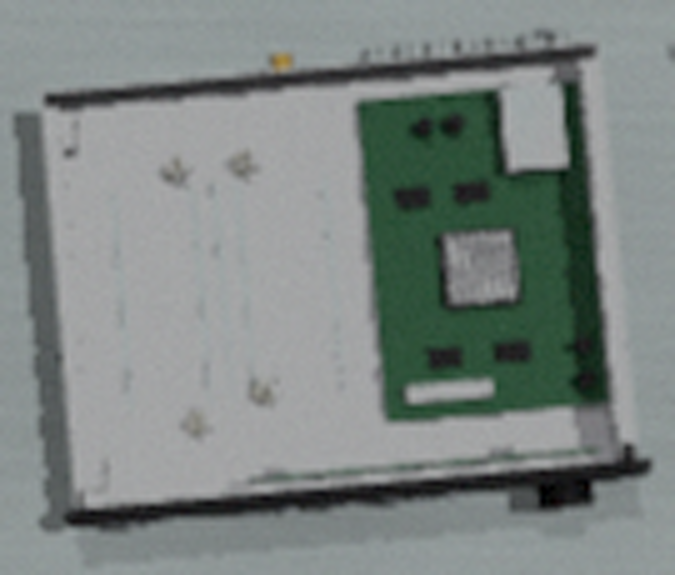

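The board's +y side (heatsink) faces the upper left, with holes at crop pixels h0 (284,92), h1 (366,137), h2 (107,404) and h3 (207,419). The posts are at p0 (175,173), p1 (240,165), p2 (195,425) and p3 (262,392).

```bash
cat > h.py <<'E'
import numpy as np
from rig import monitor, imaging, r
from scipy.spatial.transform import Rotation as Ro
def ray(c,px,z):
    M=c["mtx"];R=c["R"];t=c["t"]
    d=R.T@np.linalg.inv(M)@np.array([px[0],px[1],1.]);o=-R.T@t
    return (o+d*(z-o[2])/d[2])[:2]
def fit(L,W):
    L=np.array(L,float);W=np.array(W);l=L-L.mean(0);w=W-W.mean(0)
    a=np.arctan2((l[:,0]*w[:,1]-l[:,1]*w[:,0]).sum(),(l*w).sum())
    R=np.array([[np.cos(a),-np.sin(a)],[np.sin(a),np.cos(a)]])
    t=W.mean(0)-R@L.mean(0)
    return t,a,W-(L@R.T+t)
H=[(75,20),(75,-20),(-75,20),(-60,-20)]
P=[(75,85),(75,45),(-75,85),(-60,45)]
def delta(x,y,z,yaw):  # tool-axis units to reach world TCP pose pointing down
    s=monitor.sense();R=Ro.from_euler('xyz',s["tcp_rot"])
    d=R.inv().apply(np.array([x,y,z])-s["eef_pos"])/50
    T=Ro.from_euler('xyz',[np.pi,0,yaw])
    return d.round(3),(np.degrees((R.inv()*T).as_rotvec())/6).round(3)
E
python3 - <<'E'
from h import *
c=imaging.camera_info("top")
up=lambda p,f,o:((p[0]+.5)/f-.5+o[0],(p[1]+.5)/f-.5+o[1])
b=[ray(c,up(p,7,(165,190)),26) for p in[(284,92),(366,137),(107,404),(207,419)]]
t,a,e=fit(H,b);print("board",t,a,np.degrees(a));print(e.round(1))
b=[ray(c,up(p,5,(285,160)),37) for p in[(175,173),(240,165),(195,425),(262,392)]]
t,a,e=fit(P,b);print("ch",t,a,np.degrees(a));print(e.round(1))
R=np.array([[np.cos(a),-np.sin(a)],[np.sin(a),np.cos(a)]]);print("bay",t+R@[0,65])
s=monitor.sense();w=imaging.camera_info("wrist");Rt=Ro.from_euler('xyz',s["tcp_rot"])
C=-w["R"].T@w["t"];print("wrist cam in tool",Rt.inv().apply(C-s["eef_pos"]),(w["R"]@Rt.as_matrix()).round(3),w["mtx"][0,0])
print(delta(*t,230,0))
E
```

```text
board [555.50472397 304.569502  ] -0.4781637200744195 -27.396763076539155
[[-0.4 -0.1]
 [-0.   0.3]
 [ 0.2 -0.3]
 [ 0.2  0.1]]
ch [ 600.20943563 -138.78345984] 0.11576553283393912 6.632876444467867
[[-1.9 -1.4]
 [-0.9  0.8]
 [ 1.1  0.4]
 [ 1.7  0.2]]
bay [592.70147211 -74.21852753]
wrist cam in tool [  80.62501373    1.95370945 -142.52768458] [[-0.     1.     0.002]
 [-0.95   0.    -0.312]
 [-0.312 -0.002  0.95 ]] 429.3431673354529
(array([10.452, -5.967,  0.02 ]), array([-1.200e-02,  2.000e-03,  3.159e+00]))
```

```bash
python3 -c "
from h import *
print(delta(593,-74,230,1.6))"
```

```text
(array([10.736, -7.239,  0.022]), array([-1.000e-02, -8.000e-03, -1.212e+01]))
```

Request:
{"fn": "drive_tool", "kwargs": {
  "plan": [
    {"x": 5.4, "y": -3.6, "az": -6},
    {"x": 5.4, "y": -3.6, "az": -6},
    {"x": 5.4, "y": -3.6, "az": -6},
    {"x": 5.4, "y": -3.6, "az": -6},
    {"x": 5.4, "y": -3.6, "az": -6},
    {"x": 5.4, "y": -3.6, "az": -6},
    {"x": 5.4, "y": -3.6, "az": -6},
    {"x": 5.4, "y": -3.6, "az": -6}
  ]
}}

```text
invalid input
```

```bash
python3 -c "
from h import *
print(monitor.sense()['qpos'],delta(593,-74,230,1.6))"
```

```text
[-1.24238863e+00  3.53584476e-01  1.63406305e+00  7.60314363e-06
  1.15519401e+00 -2.39918757e-03] (array([10.736, -7.239,  0.022]), array([-1.000e-02, -8.000e-03, -1.212e+01]))
```

Request:
{"fn": "drive_tool", "kwargs": {
  "plan": [
    {"x": 5.4, "y": -3.6, "z": 0, "ax": 0, "ay": 0, "az": -6, "hand": 85},
    {"x": 5.4, "y": -3.6, "z": 0, "ax": 0, "ay": 0, "az": -6, "hand": 85},
    {"x": 5.4, "y": -3.6, "z": 0, "ax": 0, "ay": 0, "az": -6, "hand": 85},
    {"x": 5.4, "y": -3.6, "z": 0, "ax": 0, "ay": 0, "az": -6, "hand": 85},
    {"x": 5.4, "y": -3.6, "z": 0, "ax": 0, "ay": 0, "az": -6, "hand": 85},
    {"x": 5.4, "y": -3.6, "z": 0, "ax": 0, "ay": 0, "az": -6, "hand": 85},
    {"x": 5.4, "y": -3.6, "z": 0, "ax": 0, "ay": 0, "az": -6, "hand": 85},
    {"x": 5.4, "y": -3.6, "z": 0, "ax": 0, "ay": 0, "az": -6, "hand": 85}
  ]
}}

```text
clock: 0.9
eef_pos: [401.3, -330.6, 231.1]
tcp_rot: [-3.141, -0.001, 0.963]
contact_force: [0.1, -1.4, 0.0]
opening: 0.996
grasp_force: 0.0
```

```bash
python3 -c "
from h import *
print(monitor.sense()['qpos'],delta(593,-74,230,1.6))"
```

```text
[-6.92420228e-01  1.90063692e-01  1.85565805e+00  8.20385006e-04
  1.09644497e+00 -8.46506268e-02] (array([6.402, 0.214, 0.027]), array([-2.000e-03, -9.000e-03, -6.086e+00]))
```

Request:
{"fn": "drive_tool", "kwargs": {
  "plan": [
    {"x": 6.4, "y": 0.2, "z": 0, "ax": 0, "ay": 0, "az": -6, "hand": 85},
    {"x": 6.4, "y": 0.2, "z": 0, "ax": 0, "ay": 0, "az": -6, "hand": 85},
    {"x": 6.4, "y": 0.2, "z": 0, "ax": 0, "ay": 0, "az": -6, "hand": 85},
    {"x": 6.4, "y": 0.2, "z": 0, "ax": 0, "ay": 0, "az": -6, "hand": 85},
    {"x": 6.4, "y": 0.2, "z": 0, "ax": 0, "ay": 0, "az": -6, "hand": 85},
    {"x": 6.4, "y": 0.2, "z": 0, "ax": 0, "ay": 0, "az": -6, "hand": 85},
    {"x": 6.4, "y": 0.2, "z": 0, "ax": 0, "ay": 0, "az": -6, "hand": 85},
    {"x": 6.4, "y": 0.2, "z": 0, "ax": 0, "ay": 0, "az": -6, "hand": 85}
  ]
}}

```text
clock: 1.7
eef_pos: [592.9, -75.8, 230.8]
tcp_rot: [-3.141, -0.0, 1.59]
contact_force: [0.6, -0.6, -0.7]
opening: 0.993
grasp_force: 0.0
```

```bash
python3 - <<'E'
from h import *
import cv2,pickle
import time
s=monitor.sense();c=imaging.camera_info("wrist")
im=imaging.grab_frame("wrist");print(s["clock"],s["eef_pos"],s["qvel"].round(3))
pickle.dump(c,open("c1.pkl","wb"));cv2.imwrite("pics/w1.png",im[:,:,::-1])
a=0.116;R=np.array([[np.cos(a),-np.sin(a)],[np.sin(a),np.cos(a)]])
for p in P:
    X=np.r_[np.array([600.2,-138.8])+R@p,37];u=c["mtx"]@(c["R"]@X+c["t"]);print((u[:2]/u[2]).round(1))
print(delta(555.5,304.6,200,2.6635))
E
```

```text
1.7 [592.88144806 -75.78664562 230.76478851] [-0.05  -0.024  0.04  -0.021  0.008 -0.033]
[416.1 173.2]
[417.7 222.6]
[226.2 191.7]
[252.5 238.1]
(array([ 7.646, -0.586,  0.612]), array([-1.2000e-02, -2.0000e-03, -1.0261e+01]))
```

View pics/w1.png

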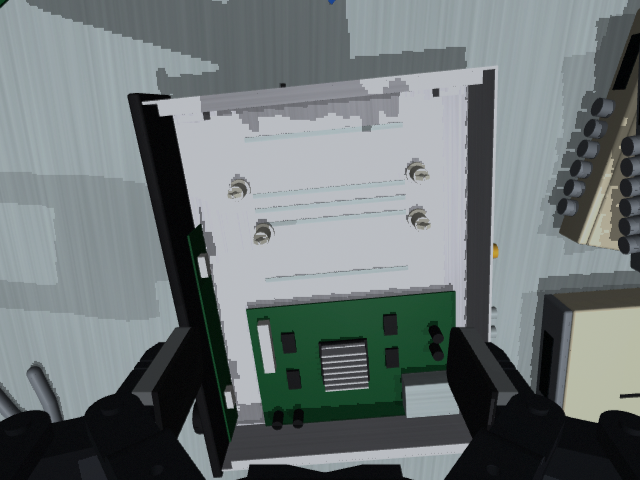

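The wrist view shows all four posts, at about (417,172), (419,217), (238,188) and (263,232). I'll enlarge them.

```bash
python3 - <<'E'
import cv2,numpy as np
im=cv2.imread("pics/w1.png")
t=[cv2.resize(im[y:y+30,x:x+40],None,fx=10,fy=10,interpolation=cv2.INTER_CUBIC) for x,y in[(400,157),(400,202),(220,173),(245,217)]]
cv2.imwrite("pics/w1c.png",np.vstack([np.hstack(t[:2]),np.hstack(t[2:])]))
E
```

```text
(no output)
```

View pics/w1c.png

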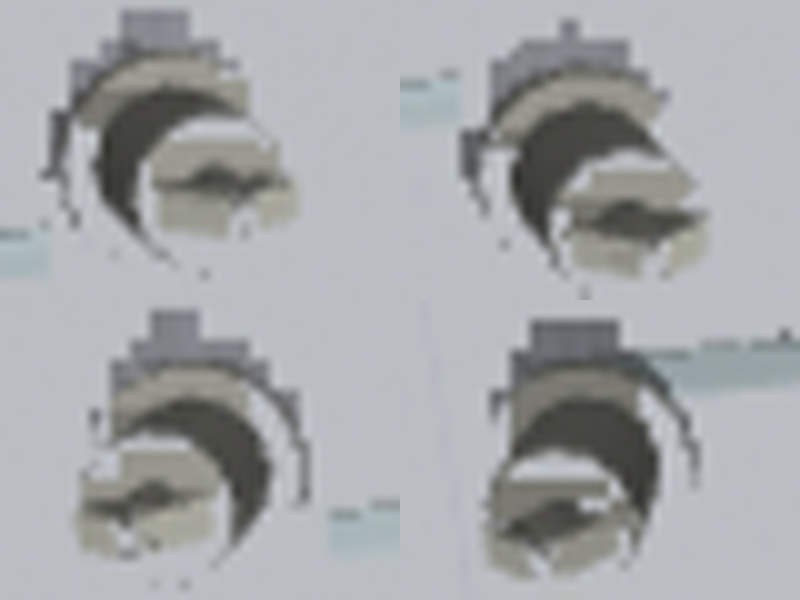

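Request:
{"fn": "drive_tool", "kwargs": {
  "plan": [
    {"x": 7.6, "y": -0.6, "z": 0, "ax": 0, "ay": 0, "az": -10.2, "hand": 85},
    {"x": 7.6, "y": -0.6, "z": 0, "ax": 0, "ay": 0, "az": -10.2, "hand": 85},
    {"x": 7.6, "y": -0.6, "z": 0, "ax": 0, "ay": 0, "az": -10.2, "hand": 85},
    {"x": 7.6, "y": -0.6, "z": 0, "ax": 0, "ay": 0, "az": -10.2, "hand": 85},
    {"x": 7.6, "y": -0.6, "z": 0, "ax": 0, "ay": 0, "az": -10.2, "hand": 85},
    {"x": 7.6, "y": -0.6, "z": 0, "ax": 0, "ay": 0, "az": -10.2, "hand": 85},
    {"x": 7.6, "y": -0.6, "z": 0, "ax": 0, "ay": 0, "az": -10.2, "hand": 85},
    {"x": 7.6, "y": -0.6, "z": 0.3, "ax": 0, "ay": 0, "az": -10.2, "hand": 85}
  ]
}}

```text
clock: 2.55
eef_pos: [556.4, 303.7, 218.1]
tcp_rot: [3.139, 0.002, 2.66]
contact_force: [0.6, -0.4, 0.3]
opening: 0.994
grasp_force: 0.0
```

```bash
python3 - <<'E'
from h import *
import pickle,cv2
c=pickle.load(open("c1.pkl","rb"))
o=[(400,157),(400,202),(220,173),(245,217)];q=[(221,181),(232,217),(150,195),(145,218)]
px=[((a+.5)/10-.5+x,(b+.5)/10-.5+y) for (x,y),(a,b) in zip(o,q)]
for z in(37,39,41):
    t,a,e=fit(P,[ray(c,p,z) for p in px]);R=np.array([[np.cos(a),-np.sin(a)],[np.sin(a),np.cos(a)]])
    print(z,"ch",t.round(1),a,"bay",(t+R@[0,65]).round(1),e.round(1).tolist())
    for p,(x,y) in zip(P,o):
        u=c["mtx"]@(c["R"]@np.r_[t+R@p,30]+c["t"]);print(((u[:2]/u[2]-[x,y]+.5)*10-.5).round(0),end=' ')
    print()
s=monitor.sense();c=imaging.camera_info("wrist");im=imaging.grab_frame("wrist");pickle.dump(c,open("c2.pkl","wb"))
cv2.imwrite("pics/w2.png",im[:,:,::-1]);print(s["eef_pos"],s["qvel"].round(3))
a=-.478;R=np.array([[np.cos(a),-np.sin(a)],[np.sin(a),np.cos(a)]])
for p in H:
    u=c["mtx"]@(c["R"]@np.r_[np.array([555.5,304.6])+R@p,26]+c["t"]);print((u[:2]/u[2]).round(1))
E
```

```text
37 ch [ 605.1 -139.2] 0.1120828281787614 bay [597.8 -74.7] [[-0.8, -0.3], [-0.9, 0.3], [1.4, -0.0], [0.3, 0.1]]
[213. 164.] [225. 198.] [150. 178.] [153. 194.] 
39 ch [ 605.  -138.8] 0.11208282817876136 bay [597.8 -74.2] [[-1.2, -0.5], [-1.4, 0.3], [1.9, -0.1], [0.7, 0.2]]
[213. 158.] [224. 193.] [149. 172.] [152. 189.] 
41 ch [ 605.  -138.3] 0.1120828281787614 bay [597.7 -73.7] [[-1.6, -0.6], [-1.8, 0.4], [2.4, -0.2], [1.1, 0.4]]
[213. 152.] [224. 188.] [148. 167.] [152. 184.] 
[556.43284244 303.74438412 218.07916797] [ 0.434  0.332 -0.08  -0.018 -0.222  0.368]
[348.6 293.4]
[301.6 293.6]
[351.4 108.2]
[297.9 129.3]
```

View pics/w2.png

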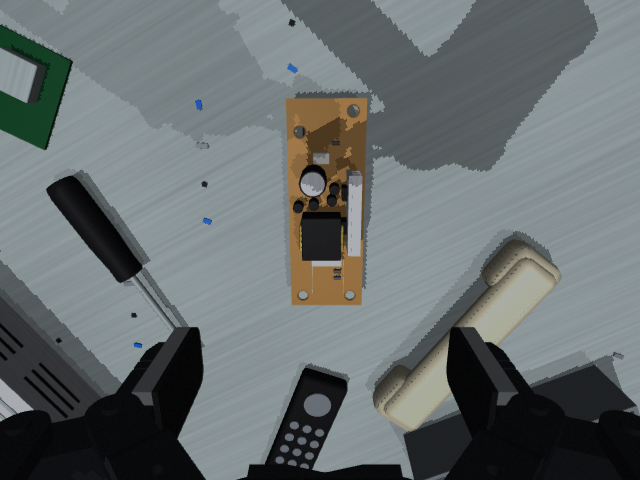

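The wrist view shows the board's holes at about h0 (350,296), h1 (303,296), h2 (353,111) and h3 (299,132). That is a steady +2 mm world-x shift against the top camera, the same shift the posts gave. I'll trust the wrist camera and get hole centroids from code.

```bash
cat >> h.py <<'E'
import cv2,pickle
def holes(im,guess,w=9):   # centroids of low-saturation blobs in tan near guesses
    S=cv2.cvtColor(im,cv2.COLOR_RGB2HSV)[:,:,1];out=[]
    for g in guess:
        x0,y0=int(round(g[0]))-w,int(round(g[1]))-w
        m=(S[y0:y0+2*w+1,x0:x0+2*w+1]<75).astype(np.uint8)
        n,l,st,ce=cv2.connectedComponentsWithStats(m)
        ok=[i for i in range(1,n) if st[i,0]>0 and st[i,1]>0 and st[i,0]+st[i,2]<2*w+1 and st[i,1]+st[i,3]<2*w+1]
        i=max(ok,key=lambda i:st[i,4]) if ok else None
        out.append((ce[i]+[x0,y0]) if i else None); print(out[-1],st[i].tolist() if i else st.tolist())
    return out
E
python3 - <<'E'
from h import *
im=cv2.imread("pics/w2.png")[:,:,::-1].copy();c=pickle.load(open("c2.pkl","rb"))
g=holes(im,[(350,296),(303,296),(353,111),(299,132)])
for z in(24,26):
    t,a,e=fit(H,[ray(c,p,z) for p in g]);print(t,a,e.round(1).tolist())
print(monitor.sense()["eef_pos"],delta(*t,60,a+np.pi))
E
```

```text
[349.43076923 294.36923077] [4, 4, 10, 8, 65]
[302.77419355 294.46774194] [4, 4, 10, 8, 62]
[352.85263158 110.4       ] [4, 3, 11, 12, 95]
[299.46067416 131.33707865] [5, 3, 10, 11, 89]
[557.46791298 304.73204633] -0.4797248423917229 [[0.1, -0.1], [0.1, -0.0], [-0.1, 0.1], [-0.1, -0.1]]
[557.02442654 304.94541495] -0.47972484239172264 [[-0.3, 0.0], [-0.2, 0.3], [0.3, -0.2], [0.3, -0.1]]
[554.55880621 306.20005671 214.33412575] (array([-6.000e-02, -2.000e-03,  3.087e+00]), array([ 0.008, -0.014, -0.027]))
```

Request:
{"fn": "drive_tool", "kwargs": {
  "plan": [
    {"x": -0.05, "y": 0, "z": 1.0, "ax": 0, "ay": 0, "az": 0, "hand": 85},
    {"x": -0.05, "y": 0, "z": 1.8, "ax": 0, "ay": 0, "az": 0, "hand": 85},
    {"x": -0.05, "y": 0, "z": 2.5, "ax": 0, "ay": 0, "az": 0, "hand": 85},
    {"x": -0.05, "y": 0, "z": 3.0, "ax": 0, "ay": 0, "az": 0, "hand": 85},
    {"x": -0.05, "y": 0, "z": 3.0, "ax": 0, "ay": 0, "az": 0, "hand": 85},
    {"x": -0.05, "y": 0, "z": 3.0, "ax": 0, "ay": 0, "az": 0, "hand": 85},
    {"x": -0.05, "y": 0, "z": 3.0, "ax": 0, "ay": 0, "az": 0, "hand": 85}
  ]
}}

```text
clock: 3.3
eef_pos: [559.1, 300.9, 68.2]
tcp_rot: [3.14, 0.001, 2.655]
contact_force: [0.0, 0.9, 0.4]
opening: 0.992
grasp_force: 0.0
```

```bash
python3 -c "
from h import *
print(monitor.sense()['eef_pos'],monitor.sense()['contact_force'],delta(557.2,304.8,8,np.pi-.4797))"
```

```text
[559.09057919 300.8717931   68.1590523 ] [0.04303955 0.92558825 0.41720623] (array([0.072, 0.049, 1.203]), array([ 0.018,  0.014, -0.07 ]))
```

Request:
{"fn": "drive_tool", "kwargs": {
  "plan": [
    {"x": 0.07, "y": 0.05, "z": 0.4, "ax": 0, "ay": 0, "az": -0.07, "hand": 85},
    {"x": 0.07, "y": 0.05, "z": 0.8, "ax": 0, "ay": 0, "az": -0.07, "hand": 85},
    {"x": 0.07, "y": 0.05, "z": 1.1, "ax": 0, "ay": 0, "az": -0.07, "hand": 85},
    {"x": 0.07, "y": 0.05, "z": 1.2, "ax": 0, "ay": 0, "az": -0.07, "hand": 85},
    {"x": 0.07, "y": 0.05, "z": 1.2, "ax": 0, "ay": 0, "az": -0.07, "hand": 85},
    {"x": 0.07, "y": 0.05, "z": 1.2, "ax": 0, "ay": 0, "az": -0.07, "hand": 85}
  ]
}}

```text
clock: 3.9
eef_pos: [556.4, 305.4, 7.2]
tcp_rot: [3.141, 0.001, 2.663]
contact_force: [0.2, -0.1, 0.5]
opening: 0.993
grasp_force: 0.0
```

```bash
python3 - <<'E'
from h import *
s=monitor.sense();print(s['contact_force'],delta(557.2,304.8,8,np.pi-.4797))
c=imaging.camera_info("wrist");im=imaging.grab_frame("wrist");pickle.dump(c,open("c3.pkl","wb"));cv2.imwrite("pics/w3.png",im[:,:,::-1])
E
```

```text
[ 0.15595017 -0.09567677  0.50310011] (array([-0.02 , -0.004, -0.016]), array([0.009, 0.006, 0.009]))
```

View pics/w3.png

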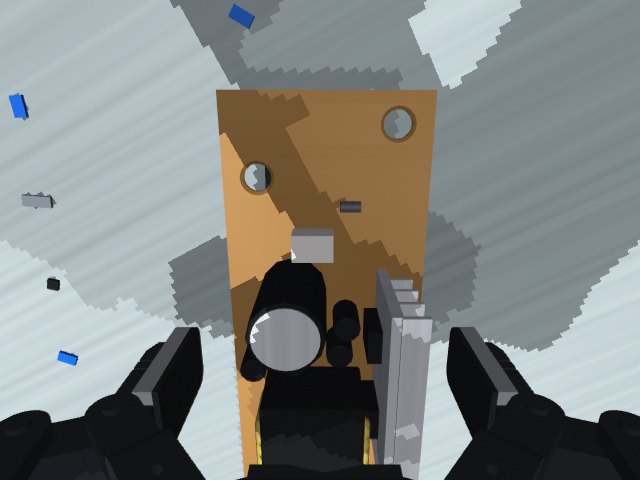

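The fingers straddle the board squarely, with far-end holes h2 at (398,124) and h3 at (257,178). I'll close them.

Request:
{"fn": "drive_tool", "kwargs": {
  "grip_force": 80,
  "plan": [
    {"x": -0.02, "y": 0, "z": 0, "ax": 0, "ay": 0, "az": 0, "hand": 66},
    {"x": -0.02, "y": 0, "z": 0, "ax": 0, "ay": 0, "az": 0, "hand": 62},
    {"x": -0.02, "y": 0, "z": 0, "ax": 0, "ay": 0, "az": 0, "hand": 56},
    {"x": -0.02, "y": 0, "z": 0, "ax": 0, "ay": 0, "az": 0, "hand": 50},
    {"x": -0.02, "y": 0, "z": 0, "ax": 0, "ay": 0, "az": 0, "hand": 50},
    {"x": -0.02, "y": 0, "z": 0, "ax": 0, "ay": 0, "az": 0, "hand": 50},
    {"x": -0.02, "y": 0, "z": 0, "ax": 0, "ay": 0, "az": 0, "hand": 50}
  ]
}}

```text
clock: 4.65
eef_pos: [557.2, 305.0, 7.7]
tcp_rot: [3.141, 0.001, 2.663]
contact_force: [-3.5, -2.2, 11.6]
opening: 0.657
grasp_force: 82.2
```

Request:
{"fn": "drive_tool", "kwargs": {
  "plan": [
    {"x": 0, "y": 0, "z": -0.1, "ax": 0, "ay": 0, "az": 0, "hand": 50},
    {"x": 0, "y": 0, "z": -0.2, "ax": 0, "ay": 0, "az": 0, "hand": 50},
    {"x": 0, "y": 0, "z": -0.5, "ax": 0, "ay": 0, "az": 0, "hand": 50},
    {"x": 0, "y": 0, "z": -0.9, "ax": 0, "ay": 0, "az": 0, "hand": 50},
    {"x": 0, "y": 0, "z": -1.3, "ax": 0, "ay": 0, "az": 0, "hand": 50},
    {"x": 0, "y": 0, "z": -1.7, "ax": 0, "ay": 0, "az": 0, "hand": 50},
    {"x": 0, "y": 0, "z": -2.0, "ax": 0, "ay": 0, "az": 0, "hand": 50},
    {"x": 0, "y": 0, "z": -2.0, "ax": 0, "ay": 0, "az": 0, "hand": 50}
  ]
}}

```text
clock: 5.45
eef_pos: [558.1, 305.5, 109.1]
tcp_rot: [3.138, 0.002, 2.663]
contact_force: [-0.1, 0.4, -2.8]
opening: 0.658
grasp_force: 85.0
```

```bash
python3 - <<'E'
from h import *
s=monitor.sense();print(s['contact_force'],s['wrist_torque'],s['opening']*85.4,s['eef_pos'],s['qvel'].round(3))
c=imaging.camera_info("wrist");im=imaging.grab_frame("wrist");pickle.dump((c,s),open("c4.pkl","wb"));cv2.imwrite("pics/w4.png",im[:,:,::-1])
g=holes(im,[(398,124),(257,178)],26)
# edges of far end: compare hole position before/after in camera frame
g3=holes(cv2.imread("pics/w3.png")[:,:,::-1].copy(),[(398,124),(257,178)],26)
print(delta(597.8,-75.5,108,np.pi+.112))
E
```

```text
[-0.13395021  0.4494213  -2.76219555] [-0.00463335  0.00700303 -0.03489081] 56.22866164719158 [558.10020959 305.50746406 109.13893857] [ 0.001  0.036  0.03  -0.    -0.034 -0.002]
[395.78287462 120.09938838] [10, 8, 28, 29, 654]
[255.98175788 173.3615257 ] [12, 8, 27, 28, 603]
[397.40573152 123.54751131] [12, 11, 28, 30, 663]
[257.04631218 176.88850772] [13, 12, 27, 27, 583]
(array([-4.224, -6.384, -0.015]), array([ 0.014,  0.018, -5.64 ]))
```

```bash
python3 - <<'E'
from h import *
def inTool(c,g,ref):
    from scipy.optimize import brentq
    L=np.array(H[2:],float)
    d=lambda z:np.linalg.norm(np.subtract(ray(c,g[0],z),ray(c,g[1],z)))-np.linalg.norm(L[0]-L[1])
    z=brentq(d,-20,220);
    for zz in (z,ref):
        t,a,e=fit(L,[ray(c,p,zz) for p in g]);print("ztop",zz,t,a,e.round(1).tolist())
    return
c3=pickle.load(open("c3.pkl","rb"));inTool(c3,[(397.41,123.55),(257.05,176.89)],26)
c,s=pickle.load(open("c4.pkl","rb"));inTool(c,[(395.78,120.1),(255.98,173.36)],127)
print(s["eef_pos"],s["tcp_rot"])
E
```

```text
ztop 24.685989484695504 [557.39473339 304.33043118] -0.48130182016750783 [[0.0, 0.0], [0.0, 0.0]]
ztop 26 [557.27719174 304.38289465] -0.48130182016750833 [[-0.0, -0.2], [0.0, 0.2]]
ztop 125.74491063680837 [558.02744465 304.44803562] -0.4814786032161363 [[0.0, 0.0], [0.0, 0.0]]
ztop 127 [557.92220784 304.49509599] -0.48147860321613556 [[-0.0, -0.2], [0.0, 0.2]]
[558.10020959 305.50746406 109.13893857] [3.13801403e+00 2.38929160e-03 2.66292821e+00]
```

Held level and centred: the underside is about 16 mm above the TCP, and the offset in the board frame is about (0.4, −0.9). Next I'll look at the posts from beside the bay.

```bash
python3 -c "
from h import *
print(delta(597,0,150,np.pi+.115))"
```

```text
(array([-3.516, -5.049, -0.854]), array([ 0.014,  0.018, -5.669]))
```

Request:
{"fn": "drive_tool", "kwargs": {
  "plan": [
    {"x": -0.2, "y": -0.3, "z": -0.2, "ax": 0, "ay": 0, "az": -0.4, "hand": 50},
    {"x": -0.6, "y": -0.9, "z": -0.5, "ax": 0, "ay": 0, "az": -1, "hand": 50},
    {"x": -1.1, "y": -1.6, "z": -0.8, "ax": 0, "ay": 0, "az": -1.8, "hand": 50},
    {"x": -1.6, "y": -2.3, "z": -0.85, "ax": 0, "ay": 0, "az": -2.6, "hand": 50},
    {"x": -2.1, "y": -3.0, "z": -0.85, "ax": 0, "ay": 0, "az": -3.4, "hand": 50},
    {"x": -2.6, "y": -3.7, "z": -0.85, "ax": 0, "ay": 0, "az": -4.2, "hand": 50},
    {"x": -3.0, "y": -4.3, "z": -0.85, "ax": 0, "ay": 0, "az": -4.9, "hand": 50},
    {"x": -3.3, "y": -4.7, "z": -0.85, "ax": 0, "ay": 0, "az": -5.4, "hand": 50}
  ]
}}

```text
clock: 6.3
eef_pos: [594.0, 17.6, 147.5]
tcp_rot: [-3.141, -0.002, -3.053]
contact_force: [0.3, 0.9, -2.0]
opening: 0.655
grasp_force: 85.2
```

```bash
python3 -c "
from h import *
print(delta(597,0,150,np.pi+.115))"
```

```text
(array([-0.028, -0.356, -0.049]), array([-0.002, -0.021, -0.254]))
```

Request:
{"fn": "drive_tool", "kwargs": {
  "plan": [
    {"x": -0.05, "y": -0.2, "z": 0, "ax": 0, "ay": 0, "az": -0.15, "hand": 50},
    {"x": -0.05, "y": -0.3, "z": 0, "ax": 0, "ay": 0, "az": -0.2, "hand": 50},
    {"x": -0.05, "y": -0.3, "z": 0, "ax": 0, "ay": 0, "az": -0.2, "hand": 50},
    {"x": -0.05, "y": -0.3, "z": 0, "ax": 0, "ay": 0, "az": -0.2, "hand": 50},
    {"x": -0.05, "y": -0.3, "z": 0, "ax": 0, "ay": 0, "az": -0.2, "hand": 50},
    {"x": -0.05, "y": -0.3, "z": 0, "ax": 0, "ay": 0, "az": -0.2, "hand": 50}
  ]
}}

```text
clock: 6.9
eef_pos: [598.5, 6.2, 148.7]
tcp_rot: [3.141, -0.0, -3.033]
contact_force: [-0.7, 0.7, -1.3]
opening: 0.653
grasp_force: 85.2
```

```bash
python3 - <<'E'
from h import *
s=monitor.sense();c=imaging.camera_info("wrist");im=imaging.grab_frame("wrist")
pickle.dump((c,s),open("c5.pkl","wb"));cv2.imwrite("pics/w5.png",im[:,:,::-1]);print(s["eef_pos"],s["qvel"].round(3))
a=.112;R=np.array([[np.cos(a),-np.sin(a)],[np.sin(a),np.cos(a)]]);t=[]
for p in P:
    X=np.array([597.8,-75.5])+R@(np.array(p)-[0,65])
    q=[]
    for z in(30,41):
        u=c["mtx"]@(c["R"]@np.r_[X,z]+c["t"]);q.append((u[:2]/u[2]))
    o=np.round(q[0]).astype(int)-[25,18];print(o,[(v-o+.5)*8-.5 for v in q])
    T=cv2.resize(im[max(o[1],0):o[1]+37,max(o[0],0):o[0]+50],(400,296),interpolation=cv2.INTER_CUBIC)
    t.append(T)
cv2.imwrite("pics/w5c.png",np.vstack([np.hstack(t[:2]),np.hstack(t[2:])])[:,:,::-1])
E
```

```text
[598.54774762   6.15819635 148.7237217 ] [-0.002 -0.001 -0.004 -0.    -0.    -0.002]
[212 310] [array([206.17806308, 148.82245316]), array([180.67431512, 214.66453799])]
[154 310] [array([201.41505033, 150.90469008]), array([158.57587419, 216.82969122])]
[195  77] [array([201.8071999 , 150.18430697]), array([165.032642  , 146.55972687])]
[128 105] [array([206.86632149, 145.92326175]), array([147.73725789, 151.9146053 ])]
```

View pics/w5c.png

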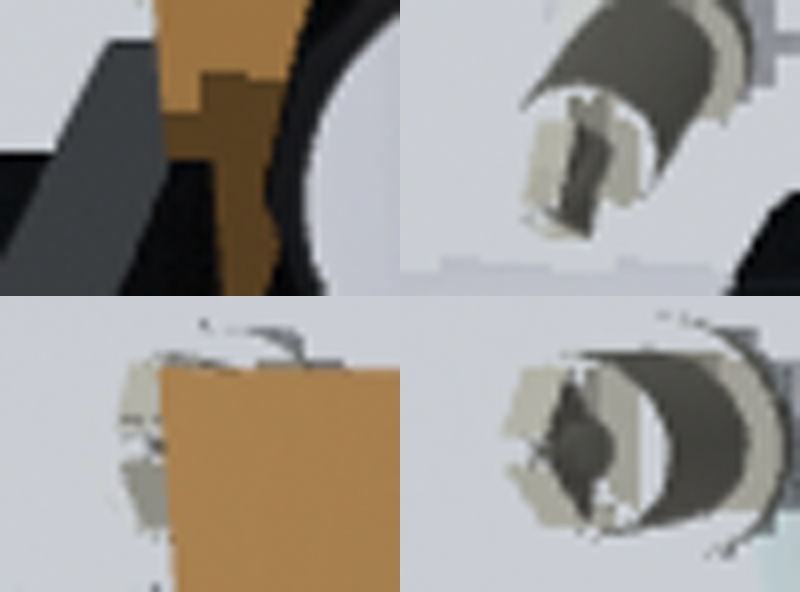

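The view shows, for post1 (right tile) and post3 (bottom right), the floor base, dark column, white shoulder and barbed head. The shoulder centres are at local (188,150) and (185,149), about 1–2 px left of my prediction.

```bash
python3 - <<'E'
from h import *
c,s=pickle.load(open("c5.pkl","rb"))
px=[((188.5)/8-.5+154,150.5/8-.5+310),((185.5)/8-.5+128,149.5/8-.5+105)]
W=[ray(c,p,30) for p in px]
L=np.array([P[1],P[3]])-[0,65]
t,a,e=fit(L,W);print(t,a,e.round(1).tolist())
c1=pickle.load(open("c1.pkl","rb"))
b=np.array([597.9,-76.6]);A=.112
ta=A+np.pi+.003;R=np.array([[np.cos(A),-np.sin(A)],[np.sin(A),np.cos(A)]])
T=b-R@[.4,-.9];print(T,ta)
print(delta(*T,60,ta), delta(*T,30,ta)[0])
E
```

```text
[597.94330397 -76.89997691] 0.11564344171241529 [[-0.1, -0.0], [0.1, 0.0]]
[597.40191679 -75.7503453 ] 3.2565926535897933
(array([ 0.201, -1.623,  1.776]), array([ 0.001,  0.   , -0.063])) [ 0.201 -1.624  2.376]
```

Request:
{"fn": "drive_tool", "kwargs": {
  "plan": [
    {"x": 0.05, "y": -0.4, "z": 0, "ax": 0, "ay": 0, "az": 0, "hand": 50},
    {"x": 0.1, "y": -0.9, "z": 0, "ax": 0, "ay": 0, "az": 0, "hand": 50},
    {"x": 0.15, "y": -1.4, "z": 0, "ax": 0, "ay": 0, "az": -0.05, "hand": 50},
    {"x": 0.2, "y": -1.62, "z": 0.2, "ax": 0, "ay": 0, "az": -0.05, "hand": 50},
    {"x": 0.2, "y": -1.62, "z": 0.6, "ax": 0, "ay": 0, "az": -0.05, "hand": 50},
    {"x": 0.2, "y": -1.62, "z": 1.1, "ax": 0, "ay": 0, "az": -0.05, "hand": 50},
    {"x": 0.2, "y": -1.62, "z": 1.6, "ax": 0, "ay": 0, "az": -0.05, "hand": 50},
    {"x": 0.2, "y": -1.62, "z": 1.8, "ax": 0, "ay": 0, "az": -0.05, "hand": 50}
  ]
}}

```text
clock: 7.75
eef_pos: [595.6, -75.5, 56.0]
tcp_rot: [3.14, -0.004, -3.029]
contact_force: [-1.2, -0.2, -2.4]
opening: 0.657
grasp_force: 85.3
```

Request:
{"fn": "drive_tool", "kwargs": {
  "grip_force": 100,
  "plan": [
    {"x": 0, "y": 0, "z": 0.05, "ax": 0, "ay": 0, "az": 0, "hand": 50},
    {"x": 0, "y": 0, "z": 0.1, "ax": 0, "ay": 0, "az": 0, "hand": 50},
    {"x": 0, "y": 0, "z": 0.15, "ax": 0, "ay": 0, "az": 0, "hand": 50},
    {"x": 0, "y": 0, "z": 0.15, "ax": 0, "ay": 0, "az": 0, "hand": 50},
    {"x": 0, "y": 0, "z": 0.15, "ax": 0, "ay": 0, "az": 0, "hand": 50}
  ]
}}

```text
clock: 8.25
eef_pos: [597.9, -76.2, 51.9]
tcp_rot: [-3.141, 0.001, -3.029]
contact_force: [-0.3, 0.6, -1.5]
opening: 0.645
grasp_force: 105.6
```

```bash
python3 - <<'E'
from h import *
s=monitor.sense();print(s["eef_pos"],s["qvel"].round(3),s["contact_force"])
print(delta(597.4,-75.9,30,np.pi+.117))
c=imaging.camera_info("wrist");im=imaging.grab_frame("wrist");pickle.dump((c,s),open("c6.pkl","wb"))
cv2.imwrite("pics/w6.png",im[:,:,::-1])
g=holes(im,[(395.8,120.1),(256,173.4)],26)
E
```

```text
[597.87707099 -76.23292316  51.92416971] [-0.001  0.001  0.001 -0.    -0.001 -0.001] [-0.29955616  0.58024699 -1.51311855]
(array([0.009, 0.008, 0.438]), array([-0.002,  0.009, -0.038]))
[395.93157076 119.9533437 ] [12, 12, 28, 29, 643]
[256.05084746 173.22711864] [13, 13, 27, 27, 590]
```

View pics/w6.png

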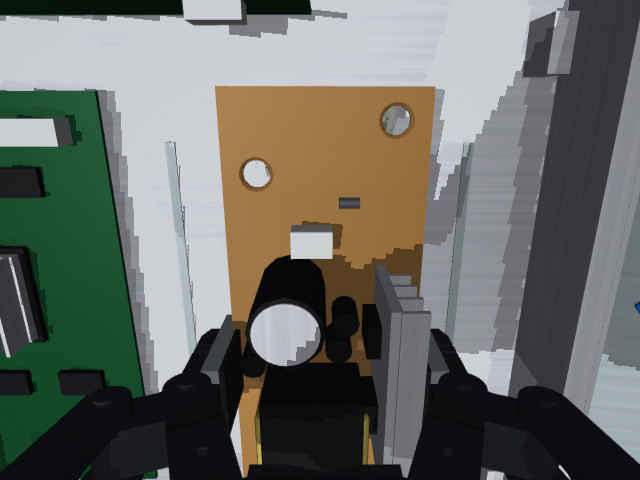

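Holes are unchanged in the image, h2 (396,120) and h3 (256,173), so there's no slip and the board is level over the bay. Lowering gently now.

Request:
{"fn": "drive_tool", "kwargs": {
  "plan": [
    {"x": 0.01, "y": 0.01, "z": 0.1, "ax": 0, "ay": 0, "az": -0.04, "hand": 50},
    {"x": 0.01, "y": 0.01, "z": 0.2, "ax": 0, "ay": 0, "az": -0.04, "hand": 50},
    {"x": 0.01, "y": 0.01, "z": 0.3, "ax": 0, "ay": 0, "az": -0.04, "hand": 50},
    {"x": 0.01, "y": 0.01, "z": 0.38, "ax": 0, "ay": 0, "az": -0.04, "hand": 50},
    {"x": 0.01, "y": 0.01, "z": 0.44, "ax": 0, "ay": 0, "az": -0.04, "hand": 50},
    {"x": 0.01, "y": 0.01, "z": 0.48, "ax": 0, "ay": 0, "az": -0.04, "hand": 50},
    {"x": 0.01, "y": 0.01, "z": 0.5, "ax": 0, "ay": 0, "az": -0.04, "hand": 50},
    {"x": 0.01, "y": 0.01, "z": 0.5, "ax": 0, "ay": 0, "az": -0.04, "hand": 50}
  ]
}}

```text
clock: 9.1
eef_pos: [596.9, -75.7, 26.2]
tcp_rot: [3.142, -0.0, -3.024]
contact_force: [-0.4, 0.4, -2.3]
opening: 0.646
grasp_force: 105.6
```

Request:
{"fn": "drive_tool", "kwargs": {
  "plan": [
    {"x": 0, "y": 0, "z": 0.02, "ax": 0, "ay": 0, "az": 0, "hand": 50},
    {"x": 0, "y": 0, "z": 0.04, "ax": 0, "ay": 0, "az": 0, "hand": 50},
    {"x": 0, "y": 0, "z": 0.06, "ax": 0, "ay": 0, "az": 0, "hand": 50},
    {"x": 0, "y": 0, "z": 0.06, "ax": 0, "ay": 0, "az": 0, "hand": 50}
  ]
}}

```text
clock: 9.5
eef_pos: [596.8, -75.7, 23.2]
tcp_rot: [3.142, -0.0, -3.024]
contact_force: [-0.8, 0.2, -1.6]
opening: 0.644
grasp_force: 105.6
```

```bash
python3 -c "
from h import *
s=monitor.sense();print(s['contact_force'],s['wrist_torque'],delta(597.4,-75.9,14,np.pi+.117))"
```

```text
[-0.83585214  0.22702185 -1.63642182] [ 0.04743321  0.00475804 -0.01842142] (array([-0.011, -0.004,  0.184]), array([ 0.   , -0.001,  0.001]))
```

Request:
{"fn": "drive_tool", "kwargs": {
  "plan": [
    {"x": -0.01, "y": 0, "z": 0.02, "ax": 0, "ay": 0, "az": 0, "hand": 50},
    {"x": -0.01, "y": 0, "z": 0.04, "ax": 0, "ay": 0, "az": 0, "hand": 50},
    {"x": -0.01, "y": 0, "z": 0.06, "ax": 0, "ay": 0, "az": 0, "hand": 50},
    {"x": -0.01, "y": 0, "z": 0.06, "ax": 0, "ay": 0, "az": 0, "hand": 50}
  ]
}}

```text
clock: 9.9
eef_pos: [598.1, -75.8, 20.5]
tcp_rot: [-3.141, 0.001, -3.025]
contact_force: [1.1, -0.1, 0.1]
opening: 0.648
grasp_force: 105.6
```

```bash
python3 -c "
from h import *
s=monitor.sense();print(s['contact_force'],s['wrist_torque'],delta(597.4,-75.9,14,np.pi+.117))"
```

```text
[ 1.07601835 -0.09216885  0.07499039] [-0.00462816 -0.28143598  0.00162511] (array([ 0.014, -0.001,  0.13 ]), array([-0.002,  0.012,  0.001]))
```

Request:
{"fn": "drive_tool", "kwargs": {
  "plan": [
    {"x": 0.01, "y": 0, "z": 0.02, "ax": 0, "ay": 0, "az": 0, "hand": 50},
    {"x": 0.01, "y": 0, "z": 0.04, "ax": 0, "ay": 0, "az": 0, "hand": 50},
    {"x": 0.01, "y": 0, "z": 0.04, "ax": 0, "ay": 0, "az": 0, "hand": 50}
  ]
}}

```text
clock: 10.2
eef_pos: [598.3, -75.9, 19.5]
tcp_rot: [-3.141, 0.003, -3.024]
contact_force: [1.1, 0.1, 9.0]
opening: 0.647
grasp_force: 106.3
```

Request:
{"fn": "drive_tool", "kwargs": {
  "plan": [
    {"x": 0, "y": 0, "z": 0.02, "ax": 0, "ay": 0, "az": 0, "hand": 50},
    {"x": 0, "y": 0, "z": 0.04, "ax": 0, "ay": 0, "az": 0, "hand": 50},
    {"x": 0, "y": 0, "z": 0.04, "ax": 0, "ay": 0, "az": 0, "hand": 50}
  ]
}}

```text
clock: 10.5
eef_pos: [598.4, -76.0, 18.2]
tcp_rot: [-3.141, 0.003, -3.024]
contact_force: [0.7, -1.5, 5.0]
opening: 0.648
grasp_force: 106.4
```

```bash
python3 -c "
from h import *
s=monitor.sense();print(s['contact_force'],s['wrist_torque'],delta(597.4,-75.9,14,np.pi+.117))"
```

```text
[ 0.65804115 -1.53436903  5.03031045] [-0.08463179 -0.03176616 -0.04786405] (array([0.02 , 0.004, 0.083]), array([-0.008,  0.028,  0.003]))
```

Request:
{"fn": "drive_tool", "kwargs": {
  "plan": [
    {"x": 0, "y": 0, "z": 0.02, "ax": 0, "ay": 0, "az": 0, "hand": 50},
    {"x": 0, "y": 0, "z": 0.04, "ax": 0, "ay": 0, "az": 0, "hand": 50},
    {"x": 0, "y": 0, "z": 0.04, "ax": 0, "ay": 0, "az": 0, "hand": 50}
  ]
}}

```text
clock: 10.8
eef_pos: [597.2, -75.8, 14.6]
tcp_rot: [-3.141, 0.001, -3.024]
contact_force: [-0.1, 0.1, -1.2]
opening: 0.649
grasp_force: 106.1
```

Request:
{"fn": "drive_tool", "kwargs": {
  "plan": [
    {"x": 0, "y": 0, "z": 0.02, "ax": 0, "ay": 0, "az": 0, "hand": 50},
    {"x": 0, "y": 0, "z": 0.04, "ax": 0, "ay": 0, "az": 0, "hand": 50},
    {"x": 0, "y": 0, "z": 0.04, "ax": 0, "ay": 0, "az": 0, "hand": 50}
  ]
}}

```text
clock: 11.1
eef_pos: [597.1, -75.8, 13.7]
tcp_rot: [3.142, 0.0, -3.025]
contact_force: [-5.0, 0.0, 20.1]
opening: 0.647
grasp_force: 107.3
```

```bash
python3 -c "
from h import *
s=monitor.sense();print(s['contact_force'],s['wrist_torque'],delta(597.4,-75.9,14,np.pi+.117))"
```

```text
[-5.04902613  0.03015447 20.11220424] [ 0.44139113  0.75023089 -0.00695523] (array([-0.006, -0.002, -0.005]), array([0.   , 0.002, 0.   ]))
```

Request:
{"fn": "drive_tool", "kwargs": {
  "plan": [
    {"x": 0, "y": 0, "z": 0.02, "ax": 0, "ay": 0, "az": 0, "hand": 50},
    {"x": 0, "y": 0, "z": 0.02, "ax": 0, "ay": 0, "az": 0, "hand": 50},
    {"x": 0, "y": 0, "z": 0.02, "ax": 0, "ay": 0, "az": 0, "hand": 50}
  ]
}}

```text
clock: 11.4
eef_pos: [597.1, -75.8, 13.6]
tcp_rot: [3.142, 0.0, -3.025]
contact_force: [-8.4, 0.0, 29.7]
opening: 0.651
grasp_force: 107.5
```

```bash
python3 - <<'E'
from h import *
s=monitor.sense();print(s['eef_pos'],s['contact_force'],s['wrist_torque'])
c=imaging.camera_info("wrist");im=imaging.grab_frame("wrist");pickle.dump((c,s),open("c7.pkl","wb"))
cv2.imwrite("pics/w7.png",im[:,:,::-1])
a=.114;R=np.array([[np.cos(a),-np.sin(a)],[np.sin(a),np.cos(a)]])
for p in H[2:]:
  for z in(32,38.5):
    u=c["mtx"]@(c["R"]@np.r_[np.array([597.9,-76.8])+R@p,z]+c["t"]);print(z,(u[:2]/u[2]).round(1))
S=cv2.cvtColor(im,cv2.COLOR_RGB2HSV)
# outline of board's far end: tan mask quad
m=((S[:,:,1]>95)&(S[:,:,0]<25)&(S[:,:,0]>8))
for y in(100,140,200): x=np.where(m[y,150:500])[0]+150;print(y,x.min(),x.max())
E
```

```text
[597.0789244  -75.78316026  13.55104255] [-8.38481082  0.031893   29.69298327] [0.58945939 1.26554575 0.00528861]
32 [398.8 123.9]
38.5 [403.  124.9]
32 [257.5 177.5]
38.5 [254.  181.3]
100 216 434
140 219 431
200 223 426
```

Seated firmly: 30 N with no further travel at TCP z 13.6. I'll release, rise and check each end.

Request:
{"fn": "drive_tool", "kwargs": {
  "plan": [
    {"x": 0, "y": 0, "z": -0.03, "ax": 0, "ay": 0, "az": 0, "hand": 50},
    {"x": 0, "y": 0, "z": -0.03, "ax": 0, "ay": 0, "az": 0, "hand": 62},
    {"x": 0, "y": 0, "z": -0.03, "ax": 0, "ay": 0, "az": 0, "hand": 75},
    {"x": 0, "y": 0, "z": -0.03, "ax": 0, "ay": 0, "az": 0, "hand": 85},
    {"x": 0, "y": 0, "z": -0.03, "ax": 0, "ay": 0, "az": 0, "hand": 85},
    {"x": 0, "y": 0, "z": -0.03, "ax": 0, "ay": 0, "az": 0, "hand": 85},
    {"x": 0, "y": 0, "z": -0.3, "ax": 0, "ay": 0, "az": 0, "hand": 85},
    {"x": 0, "y": 0, "z": -0.7, "ax": 0, "ay": 0, "az": 0, "hand": 85}
  ]
}}

```text
clock: 12.25
eef_pos: [596.0, -75.7, 46.2]
tcp_rot: [3.141, -0.002, -3.024]
contact_force: [0.6, 1.3, -0.1]
opening: 0.99
grasp_force: 0.0
```

Request:
{"fn": "drive_tool", "kwargs": {
  "plan": [
    {"x": 0, "y": 0, "z": -0.5, "ax": 0, "ay": 0, "az": 0, "hand": 85},
    {"x": 0, "y": 0, "z": -1, "ax": 0, "ay": 0, "az": 0, "hand": 60},
    {"x": 0, "y": 0, "z": -1.5, "ax": 0, "ay": 0, "az": 0, "hand": 40},
    {"x": 0, "y": 0, "z": -2, "ax": 0, "ay": 0, "az": 0, "hand": 20},
    {"x": 0, "y": 0, "z": -2, "ax": 0, "ay": 0, "az": 0, "hand": 0},
    {"x": 0, "y": 0, "z": -2, "ax": 0, "ay": 0, "az": 0, "hand": 0},
    {"x": 0, "y": 0, "z": -2, "ax": 0, "ay": 0, "az": 0, "hand": 0},
    {"x": 0, "y": 0, "z": -2, "ax": 0, "ay": 0, "az": 0, "hand": 0}
  ]
}}

```text
clock: 13.05
eef_pos: [596.2, -75.7, 145.3]
tcp_rot: [3.141, -0.002, -3.024]
contact_force: [0.7, 0.3, 0.2]
opening: -0.002
grasp_force: 0.0
```

```bash
python3 - <<'E'
from h import *
s=monitor.sense();print(s['eef_pos'],s['contact_force'],s['opening'])
c=imaging.camera_info("wrist");im=imaging.grab_frame("wrist");pickle.dump((c,s),open("c8.pkl","wb"))
cv2.imwrite("pics/w8.png",im[:,:,::-1])
S=cv2.cvtColor(im,cv2.COLOR_RGB2HSV)
m=((S[:,:,1]>95)&(S[:,:,0]<25)&(S[:,:,0]>8)).astype(np.uint8)
k=max(cv2.findContours(m,0,2)[0],key=cv2.contourArea);print(cv2.approxPolyDP(cv2.convexHull(k),4,True)[:,0].tolist())
a=.114;R=np.array([[np.cos(a),-np.sin(a)],[np.sin(a),np.cos(a)]])
for z in(32,38):
  for p in[(84,30),(84,-30),(-84,-30),(-84,30)]:
    u=c["mtx"]@(c["R"]@np.r_[np.array([597.9,-76.8])+R@p,z]+c["t"]);print(z,p,(u[:2]/u[2]).round(1))
B=np.array([597.9,-76.8])
for p in[(-73,0),(75,0)]: t=B+R@p;print(p,t,delta(*t,45,np.pi+.117))
E
```

```text
[596.17151565 -75.65712558 145.30410566] [0.70587003 0.28876073 0.23924138] -0.0022962047328350258
[[376, 98], [367, 346], [281, 353], [272, 99]]
32 (84, 30) [367.8 358.7]
32 (84, -30) [280.3 358.6]
32 (-84, -30) [271.6  99.5]
32 (-84, 30) [377.9  99.8]
38 (84, 30) [368.7 363.6]
38 (84, -30) [279.4 363.6]
38 (-84, -30) [270.3  99.4]
38 (-84, 30) [379.2  99.7]
(-73, 0) [525.3738405  -85.10398626] (array([ 1.426, -0.023,  2.009]), array([ 0.004, -0.017,  0.002]))
(75, 0) [672.41317757 -68.26850727] (array([-1.534, -0.032,  2.004]), array([ 0.004, -0.017,  0.002]))
```

```bash
python3 - <<'E'
import cv2,numpy as np
im=cv2.imread("pics/w8.png")[:,:,::-1].astype(int)
for x in(285,295,355,363): print(x,[tuple(im[y,x]) for y in range(342,366,2)])
for y in(105,115,335,345):
    d=im[y,:,0]-im[y,:,2]; w=np.where(d[240:400]>25)[0]+240; print(y,w.min(),w.max())
E
```

```text
285 [(np.int64(10), np.int64(12), np.int64(14)), (np.int64(16), np.int64(17), np.int64(20)), (np.int64(13), np.int64(15), np.int64(19)), (np.int64(13), np.int64(14), np.int64(16)), (np.int64(11), np.int64(13), np.int64(15)), (np.int64(14), np.int64(15), np.int64(18)), (np.int64(10), np.int64(12), np.int64(15)), (np.int64(10), np.int64(11), np.int64(15)), (np.int64(9), np.int64(10), np.int64(14)), (np.int64(11), np.int64(13), np.int64(16)), (np.int64(11), np.int64(13), np.int64(15)), (np.int64(12), np.int64(13), np.int64(15))]
295 [(np.int64(13), np.int64(13), np.int64(16)), (np.int64(17), np.int64(18), np.int64(21)), (np.int64(12), np.int64(12), np.int64(16)), (np.int64(11), np.int64(13), np.int64(13)), (np.int64(12), np.int64(13), np.int64(16)), (np.int64(12), np.int64(11), np.int64(16)), (np.int64(11), np.int64(13), np.int64(15)), (np.int64(13), np.int64(12), np.int64(15)), (np.int64(11), np.int64(13), np.int64(17)), (np.int64(12), np.int64(13), np.int64(15)), (np.int64(11), np.int64(14), np.int64(16)), (np.int64(8), np.int64(10), np.int64(12))]
355 [(np.int64(11), np.int64(14), np
[... 377 characters left out ...]
), np.int64(13), np.int64(16)), (np.int64(13), np.int64(13), np.int64(15)), (np.int64(14), np.int64(15), np.int64(18))]
363 [(np.int64(11), np.int64(13), np.int64(15)), (np.int64(16), np.int64(18), np.int64(21)), (np.int64(13), np.int64(14), np.int64(17)), (np.int64(13), np.int64(14), np.int64(16)), (np.int64(11), np.int64(13), np.int64(13)), (np.int64(14), np.int64(14), np.int64(16)), (np.int64(11), np.int64(11), np.int64(15)), (np.int64(12), np.int64(13), np.int64(16)), (np.int64(11), np.int64(12), np.int64(16)), (np.int64(10), np.int64(12), np.int64(14)), (np.int64(11), np.int64(12), np.int64(15)), (np.int64(12), np.int64(14), np.int64(16))]
105 272 377
115 272 376
335 280 368
345 280 368
```

Fingers hide the far end, so I'll check by pressing each end. I'll turn the shut fingers 90° so they clear the heads, then press midway between the holes.

Request:
{"fn": "drive_tool", "kwargs": {
  "plan": [
    {"x": -1.45, "y": 0, "z": 0, "ax": 0, "ay": 0, "az": 15, "hand": 0},
    {"x": -1.45, "y": 0, "z": 0, "ax": 0, "ay": 0, "az": 15, "hand": 0},
    {"x": -1.45, "y": 0, "z": 0, "ax": 0, "ay": 0, "az": 15, "hand": 0},
    {"x": -1.45, "y": 0, "z": 0, "ax": 0, "ay": 0, "az": 15, "hand": 0},
    {"x": -1.45, "y": 0, "z": 0, "ax": 0, "ay": 0, "az": 15, "hand": 0},
    {"x": -1.45, "y": 0, "z": 0, "ax": 0, "ay": 0, "az": 15, "hand": 0},
    {"x": -1.45, "y": 0, "z": 0, "ax": 0, "ay": 0, "az": 15, "hand": 0},
    {"x": -1.45, "y": 0, "z": 0, "ax": 0, "ay": 0, "az": 15, "hand": 0}
  ]
}}

```text
clock: 13.9
eef_pos: [668.5, -67.2, 145.3]
tcp_rot: [-3.14, -0.001, 2.053]
contact_force: [0.4, -0.2, -0.2]
opening: 0.001
grasp_force: 0.0
```

Request:
{"fn": "drive_tool", "kwargs": {
  "plan": [
    {"x": 0, "y": 0, "z": 0, "ax": 0, "ay": 0, "az": 0, "hand": 0},
    {"x": 0, "y": 0, "z": 0, "ax": 0, "ay": 0, "az": 0, "hand": 0},
    {"x": 0, "y": 0, "z": 0, "ax": 0, "ay": 0, "az": 0, "hand": 0}
  ]
}}

```text
clock: 14.2
eef_pos: [668.8, -67.3, 145.9]
tcp_rot: [-3.141, -0.0, 2.062]
contact_force: [0.6, -0.4, 0.4]
opening: -0.002
grasp_force: 0.0
```

```bash
cat > n.py <<'E'
from h import *
s=monitor.sense();print(s['eef_pos'],s['contact_force'])
a=.114;R=np.array([[np.cos(a),-np.sin(a)],[np.sin(a),np.cos(a)]])
for p in[(71,0),(-70,0)]: t=np.array([597.9,-76.8])+R@p;print(p,t,delta(*t,45,np.pi/2+.117))
E
python3 n.py
```

```text
[668.77166187 -67.30328832 145.93487857] [ 0.58743992 -0.36097649  0.42598829]
(71, 0) [668.43914143 -68.72352022] (array([-0.022, -0.018,  2.019]), array([-5.000e-03, -2.000e-03,  3.575e+00]))
(-70, 0) [528.3543676  -84.76272655] (array([ 1.017, -2.64 ,  2.02 ]), array([-5.000e-03, -2.000e-03,  3.575e+00]))
```

Request:
{"fn": "drive_tool", "kwargs": {
  "plan": [
    {"x": -0.02, "y": -0.02, "z": 0.2, "ax": 0, "ay": 0, "az": 1.4, "hand": 0},
    {"x": -0.02, "y": -0.02, "z": 0.5, "ax": 0, "ay": 0, "az": 2.8, "hand": 0},
    {"x": -0.02, "y": -0.02, "z": 1.0, "ax": 0, "ay": 0, "az": 3.57, "hand": 0},
    {"x": -0.02, "y": -0.02, "z": 1.5, "ax": 0, "ay": 0, "az": 3.57, "hand": 0},
    {"x": -0.02, "y": -0.02, "z": 1.8, "ax": 0, "ay": 0, "az": 3.57, "hand": 0},
    {"x": -0.02, "y": -0.02, "z": 2.0, "ax": 0, "ay": 0, "az": 3.57, "hand": 0},
    {"x": -0.02, "y": -0.02, "z": 2.0, "ax": 0, "ay": 0, "az": 3.57, "hand": 0},
    {"x": -0.02, "y": -0.02, "z": 2.0, "ax": 0, "ay": 0, "az": 3.57, "hand": 0}
  ]
}}

```text
clock: 15.0
eef_pos: [669.0, -68.7, 46.9]
tcp_rot: [3.141, 0.0, 1.685]
contact_force: [-0.1, 0.1, 0.2]
opening: 0.001
grasp_force: 0.0
```

Request:
{"fn": "drive_tool", "kwargs": {
  "plan": [
    {"x": 0, "y": 0, "z": 0.04, "ax": 0, "ay": 0, "az": 0, "hand": 0},
    {"x": 0, "y": 0, "z": 0.08, "ax": 0, "ay": 0, "az": 0, "hand": 0},
    {"x": 0, "y": 0, "z": 0.12, "ax": 0, "ay": 0, "az": 0, "hand": 0},
    {"x": 0, "y": 0, "z": 0.16, "ax": 0, "ay": 0, "az": 0, "hand": 0},
    {"x": 0, "y": 0, "z": 0.16, "ax": 0, "ay": 0, "az": 0, "hand": 0}
  ]
}}

```text
clock: 15.5
eef_pos: [668.3, -68.6, 38.0]
tcp_rot: [-3.141, -0.0, 1.685]
contact_force: [0.4, 0.3, -0.5]
opening: -0.0
grasp_force: 0.0
```

```bash
python3 n.py
```

```text
[668.29319921 -68.60561349  38.03285027] [ 0.37796757  0.25615652 -0.46969637]
(71, 0) [668.43914143 -68.72352022] (array([-0.003,  0.003, -0.139]), array([-0.004, -0.001, -0.027]))
(-70, 0) [528.3543676  -84.76272655] (array([-2.000e-03, -2.817e+00, -1.380e-01]), array([-0.004, -0.001, -0.027]))
```

Request:
{"fn": "drive_tool", "kwargs": {
  "plan": [
    {"x": 0, "y": 0, "z": 0.03, "ax": 0, "ay": 0, "az": 0, "hand": 0},
    {"x": 0, "y": 0, "z": 0.06, "ax": 0, "ay": 0, "az": 0, "hand": 0},
    {"x": 0, "y": 0, "z": 0.09, "ax": 0, "ay": 0, "az": 0, "hand": 0},
    {"x": 0, "y": 0, "z": 0.09, "ax": 0, "ay": 0, "az": 0, "hand": 0}
  ]
}}

```text
clock: 15.9
eef_pos: [668.3, -68.6, 33.5]
tcp_rot: [-3.141, -0.0, 1.685]
contact_force: [0.1, 0.6, -0.6]
opening: 0.001
grasp_force: 0.0
```

Request:
{"fn": "drive_tool", "kwargs": {
  "plan": [
    {"x": 0, "y": 0, "z": 0.02, "ax": 0, "ay": 0, "az": 0, "hand": 0},
    {"x": 0, "y": 0, "z": 0.04, "ax": 0, "ay": 0, "az": 0, "hand": 0},
    {"x": 0, "y": 0, "z": 0.04, "ax": 0, "ay": 0, "az": 0, "hand": 0}
  ]
}}

```text
clock: 16.2
eef_pos: [668.6, -68.6, 32.1]
tcp_rot: [3.141, 0.0, 1.685]
contact_force: [-0.8, 0.8, 2.2]
opening: 0.001
grasp_force: 1.8
```

Contact at z 32, so the +x end is fully home. I'll add a short extra press, then do the other end.

Request:
{"fn": "drive_tool", "kwargs": {
  "plan": [
    {"x": 0, "y": 0, "z": 0.02, "ax": 0, "ay": 0, "az": 0, "hand": 0},
    {"x": 0, "y": 0, "z": 0.03, "ax": 0, "ay": 0, "az": 0, "hand": 0},
    {"x": 0, "y": 0, "z": 0.03, "ax": 0, "ay": 0, "az": 0, "hand": 0}
  ]
}}

```text
clock: 16.5
eef_pos: [668.7, -68.6, 32.0]
tcp_rot: [3.141, 0.0, 1.685]
contact_force: [-5.6, 1.0, 16.2]
opening: 0.001
grasp_force: 8.2
```

Request:
{"fn": "drive_tool", "kwargs": {
  "plan": [
    {"x": 0, "y": 0, "z": -0.5, "ax": 0, "ay": 0, "az": 0, "hand": 0},
    {"x": 0, "y": 0, "z": -1.2, "ax": 0, "ay": 0, "az": 0, "hand": 0},
    {"x": 0, "y": 0, "z": -1.4, "ax": 0, "ay": 0, "az": 0, "hand": 0},
    {"x": 0, "y": -0.7, "z": -1.4, "ax": 0, "ay": 0, "az": 0, "hand": 0},
    {"x": 0, "y": -1.5, "z": -1.4, "ax": 0, "ay": 0, "az": 0, "hand": 0},
    {"x": 0, "y": -2.3, "z": -1.4, "ax": 0, "ay": 0, "az": 0, "hand": 0},
    {"x": 0, "y": -2.82, "z": -1.4, "ax": 0, "ay": 0, "az": 0, "hand": 0},
    {"x": 0, "y": -2.82, "z": -1.4, "ax": 0, "ay": 0, "az": 0, "hand": 0}
  ]
}}

```text
clock: 17.3
eef_pos: [524.2, -84.7, 99.6]
tcp_rot: [-3.138, -0.001, 1.684]
contact_force: [-0.0, -0.2, 0.4]
opening: 0.003
grasp_force: 0.0
```

```bash
python3 n.py
```

```text
[524.24635991 -84.70752754  99.56259974] [-0.01318089 -0.22102434  0.44834651]
(71, 0) [668.43914143 -68.72352022] (array([-0.01 ,  2.906,  1.08 ]), array([-0.036, -0.009, -0.035]))
(-70, 0) [528.3543676  -84.76272655] (array([-0.011,  0.086,  1.091]), array([-0.036, -0.009, -0.035]))
```

Request:
{"fn": "drive_tool", "kwargs": {
  "plan": [
    {"x": 0, "y": 0.02, "z": 0, "ax": 0, "ay": 0, "az": 0, "hand": 0},
    {"x": 0, "y": 0.02, "z": 0.4, "ax": 0, "ay": 0, "az": 0, "hand": 0},
    {"x": 0, "y": 0.02, "z": 0.8, "ax": 0, "ay": 0, "az": 0, "hand": 0},
    {"x": 0, "y": 0.02, "z": 1.0, "ax": 0, "ay": 0, "az": 0, "hand": 0},
    {"x": 0, "y": 0.02, "z": 1.15, "ax": 0, "ay": 0, "az": 0, "hand": 0},
    {"x": 0, "y": 0.02, "z": 1.25, "ax": 0, "ay": 0, "az": 0, "hand": 0},
    {"x": 0, "y": 0.02, "z": 1.3, "ax": 0, "ay": 0, "az": 0, "hand": 0},
    {"x": 0, "y": 0.02, "z": 1.3, "ax": 0, "ay": 0, "az": 0, "hand": 0}
  ]
}}

```text
clock: 18.1
eef_pos: [529.6, -84.6, 35.3]
tcp_rot: [3.141, 0.0, 1.685]
contact_force: [0.4, 0.6, -0.9]
opening: 0.003
grasp_force: 0.0
```

Request:
{"fn": "drive_tool", "kwargs": {
  "plan": [
    {"x": 0, "y": 0, "z": 0.02, "ax": 0, "ay": 0, "az": 0, "hand": 0},
    {"x": 0, "y": 0, "z": 0.04, "ax": 0, "ay": 0, "az": 0, "hand": 0},
    {"x": 0, "y": 0, "z": 0.04, "ax": 0, "ay": 0, "az": 0, "hand": 0}
  ]
}}

```text
clock: 18.4
eef_pos: [529.5, -84.6, 33.5]
tcp_rot: [3.141, 0.0, 1.685]
contact_force: [0.4, 0.5, -0.5]
opening: -0.002
grasp_force: 0.0
```

Request:
{"fn": "drive_tool", "kwargs": {
  "plan": [
    {"x": 0, "y": 0, "z": 0.02, "ax": 0, "ay": 0, "az": 0, "hand": 0},
    {"x": 0, "y": 0, "z": 0.04, "ax": 0, "ay": 0, "az": 0, "hand": 0},
    {"x": 0, "y": 0, "z": 0.06, "ax": 0, "ay": 0, "az": 0, "hand": 0},
    {"x": 0, "y": 0, "z": 0.06, "ax": 0, "ay": 0, "az": 0, "hand": 0}
  ]
}}

```text
clock: 18.8
eef_pos: [529.7, -84.6, 31.9]
tcp_rot: [3.141, 0.0, 1.685]
contact_force: [-5.6, 0.2, 22.7]
opening: 0.003
grasp_force: 11.4
```

Request:
{"fn": "drive_tool", "kwargs": {
  "plan": [
    {"x": 0, "y": 0, "z": -0.5, "ax": 0, "ay": 0, "az": 0, "hand": 0},
    {"x": 0, "y": 0, "z": -1.2, "ax": 0, "ay": 0, "az": 0, "hand": 0},
    {"x": 0, "y": 0, "z": -2, "ax": 0, "ay": 0, "az": 0, "hand": 0},
    {"x": 0, "y": 0, "z": -2, "ax": 0, "ay": 0, "az": 0, "hand": 0},
    {"x": 0, "y": 0, "z": -2, "ax": 0, "ay": 0, "az": 0, "hand": 0},
    {"x": 0, "y": 0, "z": -2, "ax": 0, "ay": 0, "az": 0, "hand": 0}
  ]
}}

```text
clock: 19.4
eef_pos: [528.6, -84.4, 129.3]
tcp_rot: [-3.14, -0.0, 1.685]
contact_force: [-0.5, -0.5, 0.1]
opening: 0.002
grasp_force: 0.0
```

Both ends are solid at z 32, which is the board's top when it is home, and the arm is clear. Handing in.

```bash
python3 -c "
from rig import r
print(r.sign_off())"
```

```text
the job is handed in; nothing more can be done
None
```

The power-supply board is fitted on its four standoffs and the job is handed in at about 19.5 s; both ends pressed solid at 32 mm, the height of the board's top when fully home, though sign-off returned no verdict.

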